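Roll down the edge strip of a wedging slab

TASK

Pick up the hand roller (two black rubber wheels in a steel yoke) by its pale wooden handle and roll it along the blue edge strip of the wedging slab with firm pressure, from one end to the other, until all three lengths of the strip are fully home. Only the roller may press on the slab and strip, not the gripper. Then stand the roller back on its wheels where you found it and let go.

Things in the scene. Friction and masses are not known exactly. Their poses are not given: they have to be found in the camera images.
- roller_grip (a point): Centre of the pale wooden handle of a loose 0.4 kg roller standing on two free black rubber wheels (40 dia x 32 wide, axles 52 apart). Handle bar 90 long (x), 30 wide (y: grasp across), 34 high; this point is 73 above the wheels' bottom. A steel yoke 96 x 48 starts 26 below it. x = rolling direction, y = axles, z up. All mm. The like tool with flat terracotta foot, dark handle is not it.
- slab: Fixed white plaster slab 30 high; one long edge has a blue strip, 208 x 36, in 3 lengths a, b, c with middles at x = -70, 0, +70, y = 0. Origin on the bench under the strip's middle; x along the strip, plaster towards -y (-22 to -152), z up. All mm. Strip top is 38 above the bench when proud, 32 when home. Each length sinks straight down under about 4 N (firmer if fast), stays where pushed.
- strip_a (a joint): how far the first (x = -70 mm) blue length has been pushed down (m): 0 = as high as it goes, 0.006 = fully home; starts between 0 and 0.0015
- strip_b (a joint): how far the middle (x = 0) blue length has been pushed down (m): 0 = as high as it goes, 0.006 = fully home; starts between 0 and 0.0015
- strip_c (a joint): how far the last (x = +70 mm) blue length has been pushed down (m): 0 = as high as it goes, 0.006 = fully home; starts between 0 and 0.0015
There are look-alikes about, which are no part of the job. Leave any pink or red look-alike of the part that bears roller_grip alone.

How it is judged (in metres and radians):
On the way, in this order (a step that is already met when the one before it is completed fails the run):
1. one end length is pressed home by the roller while the other end still stands proud (y of roller_grip in the frame of slab between -0.02 and 0.02 m and x of roller_grip in the frame of slab between -0.16 and 0.16 m and z of roller_grip in the frame of slab below 0.13 m and ((value of joint strip_a above 0.0045 m and value of joint strip_c below 0.003 m) or (value of joint strip_c above 0.0045 m and value of joint strip_a below 0.003 m))), for 0.1 s.
2. rolled on to the other end: all three lengths are home, the roller still over the strip (y of roller_grip in the frame of slab between -0.02 and 0.02 m and x of roller_grip in the frame of slab between -0.16 and 0.16 m and z of roller_grip in the frame of slab below 0.13 m and value of joint each of strip_a, strip_b, strip_c above 0.0045 m), for 0.1 s.
At the end, for the whole second after the job is handed in: All three lengths of the strip are home (pushed down at least 4.5 of 6 mm) and the roller stands upright (within 10 degrees) on its wheels on the bench, within 40 mm of where it stood at the start (value of joint each of strip_a, strip_b, strip_c above 0.0045 m and distance of roller_grip from where it was at the start of the episode below 0.04 m and angle between roller_grip's own z axis and vertical below 0.17 rad and height (world z) of roller_grip below 0.085 m); the robot touches nothing.
It fails at once if the gripper or arm itself presses on the slab or strip (over 3 N) (contact force between any of the fingers, the arm and slab above 3 N).
It also fails if it takes over 54 s, if anything falls off the work surface, if the arm or the gripper's body presses on something with over 40 N, if the wrist force passes 120 N, or if a joint passes its speed limit or range.

ROBOT

A 6-joint arm with a two-finger parallel gripper is mounted at the origin on the work surface. World frame = base frame: x ahead of the robot, y to its left, z up, the work surface at z = 0. Lengths are in mm, angles in rad, forces in N, time in s.
With the tool pointing down it reaches from about 350 to 975 mm from the base axis. Payload 7.1 kg.
Tool frame: the origin (TCP) lies between the finger pads; the fingertips stand 8 mm ahead of it and the grasp point (between the pads) lies 11 mm behind it; x points along the fingers, y is the direction in which the jaws open and shut, and the axes are right-handed (so a half turn about x gives the same grasp; the last joint's range is limited). The gripper opens to 88 mm and grips with 3 to 60 N. Pads are 20 mm wide; open, the fingers measure 115 mm over their backs; the gripper's body (75 mm by 178 mm) begins 61 mm behind the grasp point.
Start: joints at [-1.307, 0.423, 1.63, -0, 1.089, -0.019], TCP at [174.422, -600.152, 230.675] pointing down, gripper open.
Joint ranges: [-3, 3], [-0.9, 2.11], [0.09, 2.58], [-1.31, 4.45], [0.11, 2.69], [-2.54, 2.54]. Speed limits (rad/s): [2.39, 2.39, 3.01, 3.14, 3.14, 3.14].

INTERFACE

Orientations are given as a rotation vector (axis times angle).
In Python, from workcell import ctrl gives the robot as it stands.
- The arm moves only by the tool apply_moves, never from a script. Its argument "increments" is a list of rows, each an object with "gripper": the opening in per cent of the stroke, from 0 (shut) to 100 (fully open); "delta_pos": the shift along the tool's x, y, z in cm, a list of three; "dr": the turn, a rotation vector about the tool's x, y, z in rad, a list of three. In form: [{"gripper": gripper, "delta_pos": [dx, dy, dz], "dr": [ax, ay, az]}, ...]. A call has exactly 5 rows; each row shifts and turns the commanded pose from where the row before left it, along the tool's axes as they then stand; what a row does not reach is not made up. A row lasts 1/12 s, in which the tool goes at most 41.7 mm and 7.16 degrees, less where a joint would pass 70% of its speed; a pose out of reach is approached as far as the arm can. A call with a gripper value outside its range is refused whole. The fingers move at their own pace and stop on an object; the grip force is fixed at half the most. Time passes only in rows, so rows that do not move let the fingers close, or fill a call up. It gives the time, the measured TCP pose, the force and the opening at its end, in the units of the state.
- ctrl.get_obs(): the state, without advancing time (a new reading comes with each control period).
- ctrl.get_image(name): name is "scene" or "top" or "wrist"; returns a dict with "img" (420x560x3 uint8, red, green, blue), "range_z" (420x560 float32, mm along the optical axis (not along the pixel's ray), 0 where there is no reading), "mtx" (3x3 intrinsics, pixels), "k1" (the pictures are not rectified: a ray, as slopes to the right and down, at radius r is drawn at 1 + k1 r^2 times it, then the intrinsics apply), "rvec" (rotation vector, rad) and "tvec" (3), from world to camera coordinates, as OpenCV has them. Camera axes: x right, y down, z forward; pixel columns grow to the right and rows downward; lengths in mm; the calibration is good to about 2 mm. A picture is of the moment at which its call begins.
- ctrl.close_job(): hands the job in, once; it reports no verdict.
The state is a dict: "t": time; "qpos": joint angles; "qvel": joint speeds; "joint_torque": joint torques, N m; "ee_pos": TCP position; "orientation": TCP orientation; "ft_force": force on the tool from outside, world axes, zero at the start; "moment": the same for the moment, N m; "width": finger opening in mm.
Only numpy, scipy, OpenCV 4.12 (cv2) and the standard library are available. Lean on these libraries where they do the work, as an engineer would, in place of code of your own. Each camera call takes 0.05 s, during which the arm holds its last target. There are 200 camera calls.

## Working session

There is one attempt and no reset: what is moved stays moved. The work goes in short steps, Python scripts to look and compute and a tool call to move; the robot and the scene stay as the last step left them, time stands still between calls to the robot, and variables do not carry over. Pictures are saved under pics/ and viewed, about 8 in all and at most 12, crops included, and the job is handed in when it is done.

Besides the shell and the picture viewer there is one more tool, called after "Emit:" as a command line: name --argument value ..., lists and objects as JSON in quotes. apply_moves: Moves the arm, as the interface text tells. Its arguments: {"type":"object","properties":{"increments":{"type":"array","items":{"type":"object","properties":{"gripper":{"type":"number"},"delta_pos":{"type":"array","items":{"type":"number"}},"dr":{"type":"array","items":{"type":"number"}}}}}},"required":["increments"]}

```bash
mkdir -p pics
cat > h.py <<'E'
import numpy as np, cv2
from workcell import ctrl
from scipy.spatial.transform import Rotation as R
def shot(name,fn):
    d=ctrl.get_image(name); np.savez('pics/'+fn+'.npz',**d)
    cv2.imwrite('pics/'+fn+'.png',d['img'][:,:,::-1]); return d
def load(fn): return dict(np.load('pics/'+fn+'.npz'))
def cloud(d):
    h,w=d['range_z'].shape; v,u=np.mgrid[:h,:w]; K=d['mtx']; k=float(d['k1'])
    p=cv2.undistortPoints(np.stack([u,v],-1).reshape(-1,1,2).astype(float),K,np.array([k,0,0,0.])).reshape(h,w,2)
    z=d['range_z'].astype(float); c=np.dstack([p[...,0]*z,p[...,1]*z,z])
    Rm=cv2.Rodrigues(d['rvec'])[0]
    return (c-np.ravel(d['tvec']))@Rm
E
python3 - <<'E'
from h import *
o=ctrl.get_obs(); print(o)
a=shot('top','top0'); b=shot('scene','scene0')
cv2.imwrite('pics/both.png',cv2.resize(np.vstack([a['img'],b['img']])[:,:,::-1],None,fx=.7,fy=.7))
E
```

```text
{'t': 0.0, 'qpos': array([-1.30700823e+00,  4.23801110e-01,  1.63072269e+00,  1.02692045e-05,
        1.08860267e+00, -1.89828285e-02]), 'qvel': array([ 0.00094335,  0.00057117,  0.0016997 ,  0.00207801, -0.000681  ,
       -0.00086078]), 'joint_torque': array([-2.32411316e-03, -5.44628191e+01, -2.73663604e+01,  6.42283098e-02,
        2.27142626e-02, -1.31483412e-04]), 'ee_pos': array([ 174.27649225, -599.62297675,  229.91365948]), 'orientation': array([ 2.07030091,  0.29629112, -2.07067369]), 'ft_force': array([0.30728469, 0.36247112, 0.28685588]), 'moment': array([-0.00527828,  0.00679815, -0.03031452]), 'width': 87.61689131061388}
```

View pics/top0.png

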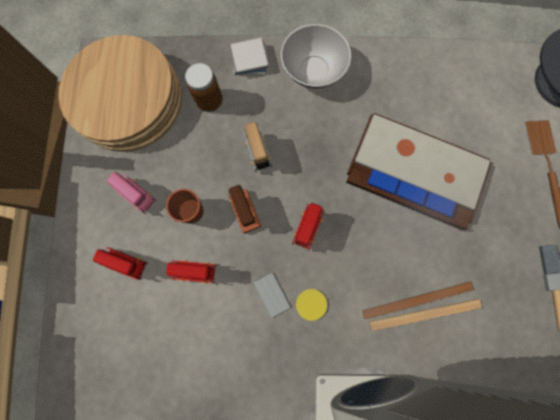

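View pics/scene0.png

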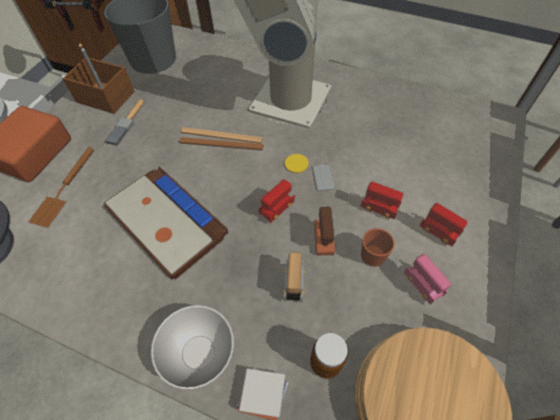

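Candidates in the top view are the pale handle (257,145), the dark handle on a terracotta foot (243,208), the reds at (308,225), (190,271) and (118,263), and the pink at (130,191). Only (257,145) has a pale wooden handle with black wheels. The slab with its blue strip is at about (412,193). I'll confirm with one crop and measure both.

Run:
```python
from h import *
a=load('top0'); b=load('scene0')
ca=a['img'][105:185,215:300]; cb=b['img'][235:315,250:335]
cc=a['img'][105:235,335:500]
cv2.imwrite('pics/crop.png',np.vstack([np.hstack([cv2.resize(x,(380,300),interpolation=3) for x in(ca,cb)]),cv2.resize(cc,(760,300),interpolation=3)])[:,:,::-1])
for n,d in(('top',a),('scene',b)):
    P=cloud(d); I=d['img'].astype(int); r,g,bl=I[...,0],I[...,1],I[...,2]
    m=(bl>r+60)&(bl>g+40)&(P[...,2]>15)&(P[...,2]<60)
    q=P[m]; rect=cv2.minAreaRect(q[:,:2].astype(np.float32)); print(n,'blue',len(q),rect,np.median(q,0))
    u,v=(257,145) if n=='top' else (294,275)
    c=P[v,u]; s=np.linalg.norm(P[...,:2]-c[:2],axis=2)<90
    m=s&(P[...,2]>78)&(P[...,2]<110); q=P[m]
    print(n,'handle',c,len(q),cv2.minAreaRect(q[:,:2].astype(np.float32)),q.mean(0),np.median(q[:,2]))
    m=s&(P[...,2]>30)&(P[...,2]<110); q=P[m]
    print(n,'tool',cv2.minAreaRect(q[:,:2].astype(np.float32)))
    q=P[s&(P[...,2]<15)]; print('bench',np.median(q[:,2]))
    w=I.min(2)>120
    m=w&(P[...,2]>20)&(P[...,2]<45)&(np.linalg.norm(P[...,:2]-np.median(P[(bl>r+60)&(bl>g+40)&(P[...,2]>15)],0)[:2],axis=2)<200);q=P[m]
    print('plaster',cv2.minAreaRect(q[:,:2].astype(np.float32)),np.median(q,0))
```

```text
top blue 1227 ((515.62646484375, -110.09782409667969), (203.14927673339844, 36.52842712402344), 67.9312744140625) [ 516.85232525 -105.87221655   36.65127479]
top handle [605.27416447 243.5124417   90.55192204] 517 ((617.294189453125, 248.66847229003906), (89.1905517578125, 30.043886184692383), 18.397945404052734) [615.38170676 248.29511651  88.68553961] 89.01607357202163
top tool ((618.319091796875, 248.88917541503906), (96.97013854980469, 42.1552619934082), 18.572690963745117)
bench -0.33194925669335623
plaster ((595.6861572265625, -144.85789489746094), (298.1324462890625, 129.83248901367188), 67.98603820800781) [ 592.29547376 -147.1558959    29.88435818]
scene blue 852 ((515.7979125976562, -107.3756103515625), (206.25912475585938, 39.41077423095703), 67.94486236572266) [ 520.28379693 -101.51472702   35.96830904]
scene handle [632.3771031  255.35164971  88.38089103] 500 ((620.63330078125, 250.247802734375), (89.6723403930664, 29.920333862304688), 18.561981201171875) [623.690643   251.31056906  88.39564867] 88.8059769286562
scene tool ((620.3311767578125, 250.18560791015625), (95.67219543457031, 42.007774353027344), 18.674936294555664)
bench -0.32109715817229556
plaster ((596.5045776367188, -142.6146240234375), (302.77374267578125, 128.66575622558594), 67.64027404785156) [ 601.0459058  -132.70386979   29.23878669]
```

View pics/crop.png

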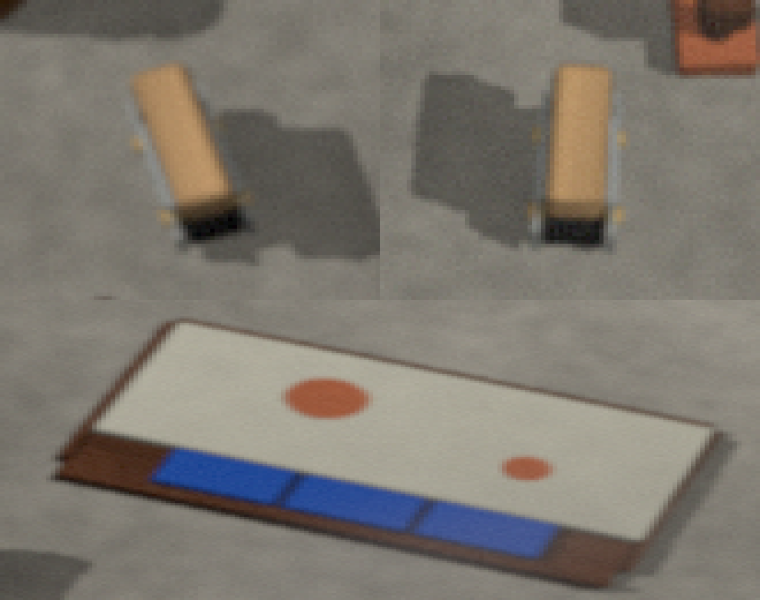

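The crop confirms it: a pale handle on black wheels in a steel yoke, at about (619, 249.5) with its axis at 18.5°. The strip centre is about (515.7, -109) and slab x is at 68°, since the plaster lies towards +x world. Next I'll plan the approach.

```bash
cat >> h.py <<'E'
def plan(x,y,z,yaw=None):
    "total turn about tool x (deg yaw = tool y mod 180), then shift in turned (levelled) tool axes, cm"
    o=ctrl.get_obs(); M=R.from_rotvec(o['orientation']).as_matrix(); p=o['ee_pos']
    cur=np.degrees(np.arctan2(M[1,1],M[0,1]))
    t=0 if yaw is None else (yaw-cur+90)%180-90
    T=M@R.from_rotvec([-np.radians(t),0,0]).as_matrix()
    d=T.T@(np.array([x,y,z])-p)/10
    print('t',round(o['t'],2),'pos',p.round(1),'tooly',round(cur,2),'tilt x',M[:,0].round(4),'q',o['qpos'].round(2),'F',o['ft_force'].round(1),'w',round(o['width'],1))
    print('turn dr_x total',round(-np.radians(t),4),'shift cm',d.round(3),'len mm',round(np.linalg.norm(d)*10,1))
E
python3 - <<'E'
from h import *
plan(619,249.5,160,108.5)
a=load('top0');P=cloud(a)
# heights across strip at several stations
c=np.array([515.7,-109]);ex=np.array([np.cos(np.radians(68)),np.sin(np.radians(68))]);ey=np.array([-ex[1],ex[0]])
L=np.dstack([(P[...,:2]-c)@ex,(P[...,:2]-c)@ey])
for X in(-125,-70,0,70,125):
  print(X,[(Y,round(float(np.median(P[...,2][(abs(L[...,0]-X)<8)&(abs(L[...,1]-Y)<4)])),1)) for Y in(-40,-26,-15,0,15,24,32)])
E
```

```text
t 0.1 pos [ 174.3 -599.7  230. ] tooly -73.8 tilt x [-4.0e-04  1.3e-03 -1.0e+00] q [-1.31  0.42  1.63 -0.    1.09 -0.02] F [0.1 0.6 0.6] w 87.9
turn dr_x total -0.0401 shift cm [  7.094 -66.411 -69.118] len mm 961.1
-125 [(-40, 29.7), (-26, 29.3), (-15, 18.8), (0, 20.2), (15, 19.3), (24, 23.4), (32, 0.1)]
-70 [(-40, 29.7), (-26, 29.6), (-15, 37.3), (0, 37.4), (15, 36.3), (24, 23.5), (32, 0.5)]
0 [(-40, 30.3), (-26, 29.3), (-15, 36.7), (0, 36.6), (15, 33.9), (24, 22.8), (32, -0.1)]
70 [(-40, 30.4), (-26, 28.9), (-15, 36.9), (0, 36.7), (15, 31.5), (24, 18.4), (32, -0.1)]
125 [(-40, 29.4), (-26, 28.1), (-15, 19.2), (0, 19.3), (15, 19.7), (24, 18.0), (32, -0.8)]
```

Emit:
apply_moves --increments '[{"gripper":100,"delta_pos":[0.25,-2.65,-2.75],"dr":[-0.04,0,0]},{"gripper":100,"delta_pos":[0.25,-2.65,-2.75],"dr":[0,0,0]},{"gripper":100,"delta_pos":[0.25,-2.65,-2.75],"dr":[0,0,0]},{"gripper":100,"delta_pos":[0.25,-2.65,-2.75],"dr":[0,0,0]},{"gripper":100,"delta_pos":[0.25,-2.65,-2.75],"dr":[0,0,0]}]'

```text
t: 0.52
ee_pos: [264.4, -429.8, 217.7]
orientation: [2.047, 0.333, -2.048]
ft_force: [1.0, 0.6, -0.0]
width: 87.9
```

Emit:
apply_moves --increments '[{"gripper":100,"delta_pos":[0.25,-2.65,-2.75],"dr":[0,0,0]},{"gripper":100,"delta_pos":[0.25,-2.65,-2.75],"dr":[0,0,0]},{"gripper":100,"delta_pos":[0.25,-2.65,-2.75],"dr":[0,0,0]},{"gripper":100,"delta_pos":[0.25,-2.65,-2.75],"dr":[0,0,0]},{"gripper":100,"delta_pos":[0.25,-2.65,-2.75],"dr":[0,0,0]}]'

```text
t: 0.93
ee_pos: [352.8, -260.6, 205.5]
orientation: [2.047, 0.333, -2.047]
ft_force: [0.7, 0.3, 0.1]
width: 87.8
```

Emit:
apply_moves --increments '[{"gripper":100,"delta_pos":[0.25,-2.65,-2.75],"dr":[0,0,0]},{"gripper":100,"delta_pos":[0.25,-2.65,-2.75],"dr":[0,0,0]},{"gripper":100,"delta_pos":[0.25,-2.65,-2.75],"dr":[0,0,0]},{"gripper":100,"delta_pos":[0.25,-2.65,-2.75],"dr":[0,0,0]},{"gripper":100,"delta_pos":[0.25,-2.65,-2.75],"dr":[0,0,0]}]'

```text
t: 1.35
ee_pos: [441.2, -91.2, 193.0]
orientation: [2.047, 0.333, -2.047]
ft_force: [0.1, -1.1, -0.7]
width: 88.0
```

Emit:
apply_moves --increments '[{"gripper":100,"delta_pos":[0.25,-2.65,-2.75],"dr":[0,0,0]},{"gripper":100,"delta_pos":[0.25,-2.65,-2.75],"dr":[0,0,0]},{"gripper":100,"delta_pos":[0.25,-2.65,-2.75],"dr":[0,0,0]},{"gripper":100,"delta_pos":[0.25,-2.65,-2.75],"dr":[0,0,0]},{"gripper":100,"delta_pos":[0.25,-2.65,-2.75],"dr":[0,0,0]}]'

```text
t: 1.77
ee_pos: [529.5, 78.2, 180.3]
orientation: [2.046, 0.334, -2.047]
ft_force: [0.3, 0.2, 0.3]
width: 87.6
```

```bash
python3 -c "
from h import *
plan(619,249.5,160,108.5)"
```

```text
t 1.77 pos [529.5  78.2 180.3] tooly -71.49 tilt x [-5.e-04 -1.e-04 -1.e+00] q [ 0.12  0.36  1.87 -0.    0.91  1.37] F [0.3 0.2 0.3] w 87.6
turn dr_x total 0.0002 shift cm [  2.025 -13.407 -13.924] len mm 194.4
```

Emit:
apply_moves --increments '[{"gripper":100,"delta_pos":[0.4,-2.7,-2.8],"dr":[0,0,0]},{"gripper":100,"delta_pos":[0.4,-2.7,-2.8],"dr":[0,0,0]},{"gripper":100,"delta_pos":[0.4,-2.7,-2.8],"dr":[0,0,0]},{"gripper":100,"delta_pos":[0.4,-2.7,-2.8],"dr":[0,0,0]},{"gripper":100,"delta_pos":[0.4,-2.6,-2.7],"dr":[0,0,0]}]'

```text
t: 2.18
ee_pos: [618.9, 249.4, 160.0]
orientation: [2.046, 0.333, -2.047]
ft_force: [0.7, -0.5, 0.2]
width: 88.0
```

Run:
```python
from h import *
plan(619,249.5,64,108.5)
d=shot('wrist','w0'); P=cloud(d)
m=(P[...,2]>80)&(P[...,2]<105)&(np.linalg.norm(P[...,:2]-[619,249.5],axis=2)<80);q=P[m]
print(m.sum(),cv2.minAreaRect(q[:,:2].astype(np.float32)) if m.sum() else 0, np.median(q[:,2]) if m.sum() else 0)
d=shot('top','t1'); P=cloud(d)
```

```text
t 2.18 pos [618.9 249.4 160. ] tooly -71.48 tilt x [-6.e-04 -3.e-04 -1.e+00] q [ 0.37  0.56  1.58 -0.    1.    1.61] F [ 0.7 -0.5  0.2] w 88.0
turn dr_x total 0.0003 shift cm [ 9.6e+00 -9.0e-03 -2.3e-02] len mm 96.0
4675 ((618.675048828125, 250.19680786132812), (88.793212890625, 30.00674057006836), 18.549226760864258) 89.19559629130556
```

View pics/w0.png

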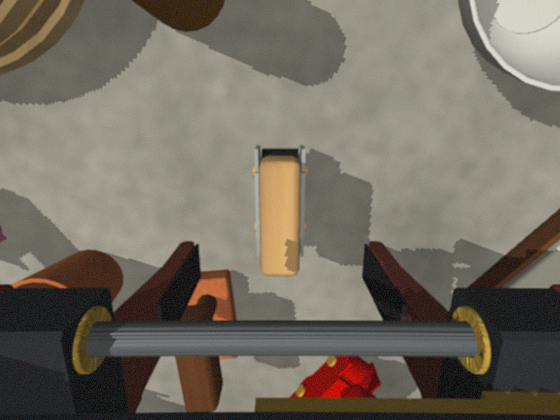

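The wrist view shows the handle centred between the jaws at (280,215) and aligned with them. I'll descend and grip.

Emit:
apply_moves --increments '[{"gripper":100,"delta_pos":[2.5,0,0],"dr":[0,0,0]},{"gripper":100,"delta_pos":[2.5,0,0],"dr":[0,0,0]},{"gripper":100,"delta_pos":[2.3,0,0],"dr":[0,0,0]},{"gripper":100,"delta_pos":[1.5,0,0],"dr":[0,0,0]},{"gripper":100,"delta_pos":[0.8,0,0],"dr":[0,0,0]}]'

```text
t: 2.7
ee_pos: [616.8, 246.1, 62.2]
orientation: [2.043, 0.332, -2.051]
ft_force: [-0.3, -0.4, 0.2]
width: 87.9
```

Emit:
apply_moves --increments '[{"gripper":25,"delta_pos":[0,0,0],"dr":[0,0,0]},{"gripper":25,"delta_pos":[0,0,0],"dr":[0,0,0]},{"gripper":0,"delta_pos":[0,0,0],"dr":[0,0,0]},{"gripper":0,"delta_pos":[0,0,0],"dr":[0,0,0]},{"gripper":0,"delta_pos":[0,0,0],"dr":[0,0,0]}]'

```text
t: 3.12
ee_pos: [619.3, 247.6, 66.0]
orientation: [2.049, 0.334, -2.045]
ft_force: [0.6, 0.0, 1.1]
width: 58.1
```

Emit:
apply_moves --increments '[{"gripper":0,"delta_pos":[0,0,0],"dr":[0,0,0]},{"gripper":0,"delta_pos":[0,0,0],"dr":[0,0,0]},{"gripper":0,"delta_pos":[0,0,0],"dr":[0,0,0]},{"gripper":0,"delta_pos":[0,0,0],"dr":[0,0,0]},{"gripper":0,"delta_pos":[0,0,0],"dr":[0,0,0]}]'

```text
t: 3.53
ee_pos: [618.6, 247.6, 64.9]
orientation: [2.047, 0.334, -2.047]
ft_force: [-0.9, -0.1, 1.8]
width: 29.8
```

```bash
python3 -c "
from h import *
plan(619,249.5,130,108.5)"
```

```text
t 3.53 pos [618.6 247.6  64.9] tooly -71.5 tilt x [ 3.e-04  3.e-04 -1.e+00] q [0.36 0.69 1.62 0.   0.84 1.61] F [-0.9 -0.1  1.8] w 29.8
turn dr_x total -0.0001 shift cm [-6.514 -0.17  -0.097] len mm 65.2
```

Emit:
apply_moves --increments '[{"gripper":0,"delta_pos":[-1.0,0,0],"dr":[0,0,0]},{"gripper":0,"delta_pos":[-2,0,0],"dr":[0,0,0]},{"gripper":0,"delta_pos":[-2.5,0,0],"dr":[0,0,0]},{"gripper":0,"delta_pos":[-2.5,0,0],"dr":[0,0,0]},{"gripper":0,"delta_pos":[-2,0,0],"dr":[0,0,0]}]'

```text
t: 3.95
ee_pos: [618.4, 247.2, 166.4]
orientation: [2.047, 0.333, -2.047]
ft_force: [0.9, 0.1, -3.7]
width: 29.9
```

Emit:
apply_moves --increments '[{"gripper":0,"delta_pos":[0,0,0],"dr":[-0.08,0,0]},{"gripper":0,"delta_pos":[0,0,0],"dr":[-0.08,0,0]},{"gripper":0,"delta_pos":[0,0,0],"dr":[-0.08,0,0]},{"gripper":0,"delta_pos":[0,0,0],"dr":[-0.08,0,0]},{"gripper":0,"delta_pos":[0,0,0],"dr":[-0.08,0,0]}]'

```text
t: 4.37
ee_pos: [618.0, 247.1, 164.7]
orientation: [1.797, 0.684, -1.799]
ft_force: [0.8, -0.5, -3.7]
width: 30.0
```

Emit:
apply_moves --increments '[{"gripper":0,"delta_pos":[0,0,0],"dr":[-0.08,0,0]},{"gripper":0,"delta_pos":[0,0,0],"dr":[-0.08,0,0]},{"gripper":0,"delta_pos":[0,0,0],"dr":[-0.08,0,0]},{"gripper":0,"delta_pos":[0,0,0],"dr":[-0.08,0,0]},{"gripper":0,"delta_pos":[0,0,0],"dr":[-0.08,0,0]}]'

```text
t: 4.78
ee_pos: [618.0, 247.1, 164.6]
orientation: [1.527, 0.966, -1.53]
ft_force: [0.2, 0.0, -3.9]
width: 29.9
```

```bash
python3 -c "
from h import *
plan(542,-44,165,158)"
```

```text
t 4.78 pos [618.  247.1 164.6] tooly -25.44 tilt x [-1.2e-03 -6.0e-04 -1.0e+00] q [ 0.36  0.56  1.58 -0.    1.01  0.81] F [ 0.2  0.  -3.9] w 29.9
turn dr_x total -0.06 shift cm [-1.6000e-02  3.8610e+00  2.9835e+01] len mm 300.8
```

Emit:
apply_moves --increments '[{"gripper":0,"delta_pos":[0,0,0],"dr":[-0.06,0,0]},{"gripper":0,"delta_pos":[0,0.4,3.3],"dr":[0,0,0]},{"gripper":0,"delta_pos":[0,0.45,3.3],"dr":[0,0,0]},{"gripper":0,"delta_pos":[0,0.45,3.3],"dr":[0,0,0]},{"gripper":0,"delta_pos":[0,0.45,3.3],"dr":[0,0,0]}]'

```text
t: 5.2
ee_pos: [583.6, 117.3, 164.6]
orientation: [1.487, 1.001, -1.489]
ft_force: [1.5, 0.3, -3.3]
width: 29.5
```

Emit:
apply_moves --increments '[{"gripper":0,"delta_pos":[0,0.4,3.5],"dr":[0,0,0]},{"gripper":0,"delta_pos":[0,0.4,3.5],"dr":[0,0,0]},{"gripper":0,"delta_pos":[0,0.45,3.5],"dr":[0,0,0]},{"gripper":0,"delta_pos":[0,0.45,3.5],"dr":[0,0,0]},{"gripper":0,"delta_pos":[0,0.4,2.6],"dr":[0,0,0]}]'

```text
t: 5.62
ee_pos: [539.8, -45.3, 164.8]
orientation: [1.488, 1.0, -1.491]
ft_force: [0.5, -0.7, -3.2]
width: 30.2
```

Run:
```python
from h import *
plan(542,-44,100,158)
def fit(P,I):
    r,g,b=I[...,0],I[...,1],I[...,2]
    m=(b>r+60)&(b>g+40)&(P[...,2]>25)&(P[...,2]<50); q=P[m]
    return m.sum(),cv2.minAreaRect(q[:,:2].astype(np.float32)),np.median(q[:,2])
for n in('wrist','top'):
    d=shot(n,n+'1'); P=cloud(d); I=d['img'].astype(int)
    print(n,fit(P,I))
    m=(P[...,2]>170)&(P[...,2]<205)&(I[...,0]>I[...,2]+40)&(np.linalg.norm(P[...,:2]-[542,-44],axis=2)<90);q=P[m]
    if m.sum()>50: print('handle',m.sum(),cv2.minAreaRect(q[:,:2].astype(np.float32)),np.percentile(q[:,2],[5,50,95]))
```

```text
t 5.62 pos [539.8 -45.3 164.8] tooly -22.26 tilt x [-1.4e-03 -4.0e-04 -1.0e+00] q [-0.11  0.39  1.86 -0.    0.89  0.28] F [ 0.5 -0.7 -3.2] w 30.2
turn dr_x total -0.0046 shift cm [ 6.478  0.165 -0.206] len mm 64.8
wrist (np.int64(40), ((554.9351196289062, -14.680880546569824), (0.30765867233276367, 34.96757125854492), 67.50621032714844), np.float64(31.683260459882472))
handle 10453 ((542.7615356445312, -44.727081298828125), (90.27841186523438, 49.0748176574707), 81.19202423095703) [181.24232358 189.16047231 191.04993044]
top (np.int64(502), ((514.082275390625, -109.49404907226562), (202.91729736328125, 33.155033111572266), 68.44111633300781), np.float64(36.85233666981992))
handle 143 ((552.004150390625, -15.526941299438477), (18.249927520751953, 27.400663375854492), 64.90275573730469) [179.37598481 189.01826614 191.35300982]
```

View pics/wrist1.png

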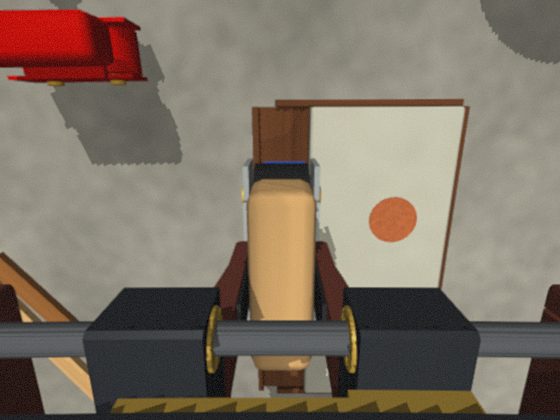

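The roller is lined up over the c end: the yoke is centred at column 281 and the blue shows at columns 262–305. Now I'll lower it slowly while watching the force.

Emit:
apply_moves --increments '[{"gripper":0,"delta_pos":[1.5,0.15,-0.2],"dr":[-0.005,0,0]},{"gripper":0,"delta_pos":[1.5,0,0],"dr":[0,0,0]},{"gripper":0,"delta_pos":[1.5,0,0],"dr":[0,0,0]},{"gripper":0,"delta_pos":[0.8,0,0],"dr":[0,0,0]},{"gripper":0,"delta_pos":[0.4,0,0],"dr":[0,0,0]}]'

```text
t: 6.13
ee_pos: [542.8, -41.2, 106.6]
orientation: [1.484, 1.005, -1.487]
ft_force: [-0.0, -0.0, -3.8]
width: 29.6
```

Emit:
apply_moves --increments '[{"gripper":0,"delta_pos":[0.1,0,0],"dr":[0,0,0]},{"gripper":0,"delta_pos":[0.1,0,0],"dr":[0,0,0]},{"gripper":0,"delta_pos":[0.1,0,0],"dr":[0,0,0]},{"gripper":0,"delta_pos":[0.1,0,0],"dr":[0,0,0]},{"gripper":0,"delta_pos":[0.1,0,0],"dr":[0,0,0]}]'

```text
t: 6.55
ee_pos: [544.0, -41.7, 103.2]
orientation: [1.486, 1.002, -1.485]
ft_force: [-0.1, 0.6, -3.1]
width: 29.7
```

Emit:
apply_moves --increments '[{"gripper":0,"delta_pos":[0.1,0,0],"dr":[0,0,0]},{"gripper":0,"delta_pos":[0.1,0,0],"dr":[0,0,0]},{"gripper":0,"delta_pos":[0.1,0,0],"dr":[0,0,0]},{"gripper":0,"delta_pos":[0.1,0,0],"dr":[0,0,0]},{"gripper":0,"delta_pos":[0.1,0,0],"dr":[0,0,0]}]'

```text
t: 6.97
ee_pos: [543.9, -41.8, 97.9]
orientation: [1.486, 1.003, -1.485]
ft_force: [-0.1, -0.0, -0.6]
width: 30.0
```

```bash
python3 -c "
from h import *
plan(542.5,-43.8,96,158)"
```

```text
t 6.97 pos [543.9 -41.8  97.9] tooly -21.95 tilt x [ 6.e-04 -1.e-04 -1.e+00] q [-0.1   0.5   1.89 -0.    0.75  0.28] F [-0.1 -0.  -0.6] w 30.0
turn dr_x total 0.0009 shift cm [ 0.187 -0.05   0.24 ] len mm 3.1
```

Emit:
apply_moves --increments '[{"gripper":0,"delta_pos":[0.1,0,0],"dr":[0,0,0]},{"gripper":0,"delta_pos":[0.1,0,0],"dr":[0,0,0]},{"gripper":0,"delta_pos":[0.1,0,0],"dr":[0,0,0]},{"gripper":0,"delta_pos":[0,0,0],"dr":[0,0,0]},{"gripper":0,"delta_pos":[0,0,0],"dr":[0,0,0]}]'

```text
t: 7.38
ee_pos: [544.2, -41.6, 96.4]
orientation: [1.486, 1.002, -1.485]
ft_force: [-4.1, 1.4, 17.0]
width: 30.0
```

Emit:
apply_moves --increments '[{"gripper":0,"delta_pos":[0.1,0,0],"dr":[0,0,0]},{"gripper":0,"delta_pos":[0.1,0,0],"dr":[0,0,0]},{"gripper":0,"delta_pos":[0.1,0,0],"dr":[0,0,0]},{"gripper":0,"delta_pos":[0,0,0],"dr":[0,0,0]},{"gripper":0,"delta_pos":[0,0,0],"dr":[0,0,0]}]'

```text
t: 7.8
ee_pos: [544.8, -41.2, 95.5]
orientation: [1.488, 1.002, -1.483]
ft_force: [-8.3, 5.4, 38.5]
width: 30.1
```

Length c is home: the force climbs at TCP z of about 96. I'll ease off a little and roll along tool +z (slab -x).

Emit:
apply_moves --increments '[{"gripper":0,"delta_pos":[-0.1,0,0],"dr":[0,0,0]},{"gripper":0,"delta_pos":[-0.1,0,0.2],"dr":[0,0,0]},{"gripper":0,"delta_pos":[0,0,0.4],"dr":[0,0,0]},{"gripper":0,"delta_pos":[0,0,0.5],"dr":[0,0,0]},{"gripper":0,"delta_pos":[0,0,0.5],"dr":[0,0,0]}]'

```text
t: 8.22
ee_pos: [538.3, -56.0, 95.4]
orientation: [1.487, 1.003, -1.484]
ft_force: [-3.0, 2.8, 12.3]
width: 29.5
```

Emit:
apply_moves --increments '[{"gripper":0,"delta_pos":[0,0,0.5],"dr":[0,0,0]},{"gripper":0,"delta_pos":[0,0,0.5],"dr":[0,0,0]},{"gripper":0,"delta_pos":[0,0,0.5],"dr":[0,0,0]},{"gripper":0,"delta_pos":[0,0,0.5],"dr":[0,0,0]},{"gripper":0,"delta_pos":[0,0,0.5],"dr":[0,0,0]}]'

```text
t: 8.63
ee_pos: [529.1, -79.7, 95.7]
orientation: [1.487, 1.002, -1.484]
ft_force: [-4.6, 4.1, 21.2]
width: 29.7
```

```bash
python3 -c "
from h import *
plan(489,-178,95,158)"
```

```text
t 8.63 pos [529.1 -79.7  95.7] tooly -21.96 tilt x [ 1.8e-03  2.0e-04 -1.0e+00] q [-0.17  0.49  1.91  0.    0.73  0.21] F [-4.6  4.1 21.2] w 29.7
turn dr_x total 0.0008 shift cm [ 0.063 -0.032 10.613] len mm 106.1
```

Emit:
apply_moves --increments '[{"gripper":0,"delta_pos":[0,0,0.5],"dr":[0,0,0]},{"gripper":0,"delta_pos":[0,0,0.5],"dr":[0,0,0]},{"gripper":0,"delta_pos":[0,0,0.5],"dr":[0,0,0]},{"gripper":0,"delta_pos":[0,0,0.5],"dr":[0,0,0]},{"gripper":0,"delta_pos":[0,0,0.5],"dr":[0,0,0]}]'

```text
t: 9.05
ee_pos: [519.5, -103.1, 95.4]
orientation: [1.486, 1.002, -1.484]
ft_force: [-2.6, 1.8, 14.6]
width: 29.8
```

Emit:
apply_moves --increments '[{"gripper":0,"delta_pos":[0,0,0.5],"dr":[0,0,0]},{"gripper":0,"delta_pos":[0,0,0.5],"dr":[0,0,0]},{"gripper":0,"delta_pos":[0,0,0.5],"dr":[0,0,0]},{"gripper":0,"delta_pos":[0,0,0.5],"dr":[0,0,0]},{"gripper":0,"delta_pos":[0,0,0.5],"dr":[0,0,0]}]'

```text
t: 9.47
ee_pos: [510.5, -126.0, 95.4]
orientation: [1.487, 1.002, -1.484]
ft_force: [-3.5, 4.4, 19.8]
width: 29.9
```

Emit:
apply_moves --increments '[{"gripper":0,"delta_pos":[0,0,0.5],"dr":[0,0,0]},{"gripper":0,"delta_pos":[0,0,0.5],"dr":[0,0,0]},{"gripper":0,"delta_pos":[0,0,0.5],"dr":[0,0,0]},{"gripper":0,"delta_pos":[0,0,0.5],"dr":[0,0,0]},{"gripper":0,"delta_pos":[0,0,0.5],"dr":[0,0,0]}]'

```text
t: 9.88
ee_pos: [501.0, -149.6, 95.5]
orientation: [1.486, 1.002, -1.484]
ft_force: [-4.3, 2.7, 19.4]
width: 29.7
```

```bash
python3 -c "
from h import *
plan(488.4,-176.7,95,158)"
```

```text
t 9.88 pos [ 501.  -149.6   95.5] tooly -21.95 tilt x [ 1.7e-03 -2.0e-04 -1.0e+00] q [-0.31  0.48  1.94  0.    0.72  0.07] F [-4.3  2.7 19.4] w 29.7
turn dr_x total 0.0008 shift cm [ 0.052 -0.15   2.988] len mm 29.9
```

Next I'll finish the roll to the a end with a bit more pressure, hold, then roll back across the full strip as insurance.

Emit:
apply_moves --increments '[{"gripper":0,"delta_pos":[0.05,0,0.6],"dr":[0,0,0]},{"gripper":0,"delta_pos":[0.05,0,0.6],"dr":[0,0,0]},{"gripper":0,"delta_pos":[0,0,0.6],"dr":[0,0,0]},{"gripper":0,"delta_pos":[0,0,0.6],"dr":[0,0,0]},{"gripper":0,"delta_pos":[0,0,0.4],"dr":[0,0,0]}]'

```text
t: 10.3
ee_pos: [490.6, -175.6, 95.1]
orientation: [1.487, 1.001, -1.484]
ft_force: [-5.4, 4.8, 26.4]
width: 29.9
```

Emit:
apply_moves --increments '[{"gripper":0,"delta_pos":[0,0,0],"dr":[0,0,0]},{"gripper":0,"delta_pos":[0,0,0],"dr":[0,0,0]},{"gripper":0,"delta_pos":[0,0,-0.8],"dr":[0,0,0]},{"gripper":0,"delta_pos":[0,0,-1],"dr":[0,0,0]},{"gripper":0,"delta_pos":[0,0,-1],"dr":[0,0,0]}]'

```text
t: 10.72
ee_pos: [501.1, -149.9, 95.0]
orientation: [1.486, 1.001, -1.484]
ft_force: [-6.0, 0.3, 23.1]
width: 30.2
```

Emit:
apply_moves --increments '[{"gripper":0,"delta_pos":[0,0,-1],"dr":[0,0,0]},{"gripper":0,"delta_pos":[0,0,-1],"dr":[0,0,0]},{"gripper":0,"delta_pos":[0,0,-1],"dr":[0,0,0]},{"gripper":0,"delta_pos":[0,0,-1],"dr":[0,0,0]},{"gripper":0,"delta_pos":[0,0,-1],"dr":[0,0,0]}]'

```text
t: 11.13
ee_pos: [520.0, -103.0, 94.6]
orientation: [1.486, 1.001, -1.484]
ft_force: [-2.3, 0.1, 10.1]
width: 29.8
```

Emit:
apply_moves --increments '[{"gripper":0,"delta_pos":[0,0,-1],"dr":[0,0,0]},{"gripper":0,"delta_pos":[0,0,-1],"dr":[0,0,0]},{"gripper":0,"delta_pos":[0,0,-1],"dr":[0,0,0]},{"gripper":0,"delta_pos":[0,0,-1],"dr":[0,0,0]},{"gripper":0,"delta_pos":[0,0,-1],"dr":[0,0,0]}]'

```text
t: 11.55
ee_pos: [538.9, -56.4, 94.7]
orientation: [1.487, 1.001, -1.483]
ft_force: [-3.3, -0.0, 16.2]
width: 30.1
```

```bash
python3 -c "
from h import *
plan(542.5,-43.8,165,158)"
```

```text
t 11.55 pos [538.9 -56.4  94.7] tooly -21.95 tilt x [ 2.5e-03 -3.0e-04 -1.0e+00] q [-0.13  0.5   1.9   0.    0.74  0.26] F [-3.3 -0.  16.2] w 30.1
turn dr_x total 0.0008 shift cm [-7.028 -0.12  -1.307] len mm 71.5
```

Emit:
apply_moves --increments '[{"gripper":0,"delta_pos":[-1,0,0],"dr":[0,0,0]},{"gripper":0,"delta_pos":[-2,0,0],"dr":[0,0,0]},{"gripper":0,"delta_pos":[-2,0,0],"dr":[0,0,0]},{"gripper":0,"delta_pos":[-2,0,0],"dr":[0,0,0]},{"gripper":0,"delta_pos":[0,0,-1],"dr":[0,0,0]}]'

```text
t: 11.97
ee_pos: [542.8, -48.5, 165.8]
orientation: [1.488, 0.999, -1.482]
ft_force: [1.2, -1.1, -4.2]
width: 30.0
```

Emit:
apply_moves --increments '[{"gripper":0,"delta_pos":[0,-0.4,-3],"dr":[0,0,0]},{"gripper":0,"delta_pos":[0,-0.4,-3],"dr":[0,0,0]},{"gripper":0,"delta_pos":[0,-0.4,-3],"dr":[0,0,0]},{"gripper":0,"delta_pos":[0,-0.4,-3],"dr":[0,0,0]},{"gripper":0,"delta_pos":[0,-0.4,-3],"dr":[0,0,0]}]'

```text
t: 12.38
ee_pos: [578.4, 100.9, 161.3]
orientation: [1.485, 1.004, -1.487]
ft_force: [0.9, 0.9, -3.3]
width: 29.9
```

Run:
```python
from h import *
c=np.array([515.7,-109]);ex=np.array([np.cos(np.radians(68)),np.sin(np.radians(68))]);ey=np.array([-ex[1],ex[0]])
for n,fn in(('top','top2'),('scene','scene2')):
  d=shot(n,fn)
  for D in (load(fn[:-1]+'0'),d):
    P=cloud(D); I=D['img'].astype(int); r,g,b=I[...,0],I[...,1],I[...,2]
    L=np.dstack([(P[...,:2]-c)@ex,(P[...,:2]-c)@ey]); m=(b>r+50)&(b>g+30)
    print(n,[(X,round(float(np.median(P[...,2][m&(abs(L[...,0]-X)<28)&(abs(L[...,1])<14)])),1)) for X in(-70,0,70)],'plaster',round(float(np.median(P[...,2][(abs(L[...,0])<80)&(abs(L[...,1]+90)<50)])),1))
plan(618.4,247.4,164,108.5)
```

```text
top [(-70, 37.5), (0, 36.4), (70, 36.6)] plaster 30.0
top [(-70, nan), (0, nan), (70, nan)] plaster nan
scene [(-70, 37.0), (0, 35.7), (70, 36.2)] plaster 29.3
scene [(-70, 31.3), (0, 31.4), (70, 31.3)] plaster 29.3
t 12.48 pos [579.5 103.3 161.6] tooly -21.75 tilt x [ 3.0e-04  1.1e-03 -1.0e+00] q [0.16 0.46 1.76 0.   0.92 0.53] F [ 0.2  0.4 -3.3] w 29.9
turn dr_x total 0.8683 shift cm [ -0.227 -12.431  -8.266] len mm 149.3
  return _methods._mean(a, axis=axis, dtype=dtype,
  ret = ret.dtype.type(ret / rcount)
```

The scene camera's depth shows all three lengths at 31.3 mm, against 36–37 mm before, with plaster at 29.3 mm, so the strip is home. Now I'll take the roller back.

Emit:
apply_moves --increments '[{"gripper":0,"delta_pos":[0,-0.35,-3],"dr":[0,0,0]},{"gripper":0,"delta_pos":[0,-0.35,-3],"dr":[0,0,0]},{"gripper":0,"delta_pos":[0,-0.35,-3],"dr":[0,0,0]},{"gripper":0,"delta_pos":[0,-0.35,-3],"dr":[0,0,0]},{"gripper":0,"delta_pos":[0,-0.35,-2.8],"dr":[0,0,0]}]'

```text
t: 12.9
ee_pos: [617.5, 244.2, 161.2]
orientation: [1.484, 1.003, -1.487]
ft_force: [0.4, -0.6, -3.5]
width: 29.6
```

Emit:
apply_moves --increments '[{"gripper":0,"delta_pos":[0,0,0],"dr":[0.087,0,0]},{"gripper":0,"delta_pos":[0,0,0],"dr":[0.087,0,0]},{"gripper":0,"delta_pos":[0,0,0],"dr":[0.087,0,0]},{"gripper":0,"delta_pos":[0,0,0],"dr":[0.087,0,0]},{"gripper":0,"delta_pos":[0,0,0],"dr":[0.087,0,0]}]'

```text
t: 13.32
ee_pos: [617.1, 242.6, 160.9]
orientation: [1.782, 0.701, -1.787]
ft_force: [0.9, -0.4, -3.2]
width: 29.9
```

Emit:
apply_moves --increments '[{"gripper":0,"delta_pos":[0,0,0],"dr":[0.087,0,0]},{"gripper":0,"delta_pos":[0,0,0],"dr":[0.087,0,0]},{"gripper":0,"delta_pos":[0,0,0],"dr":[0.087,0,0]},{"gripper":0,"delta_pos":[0,0,0],"dr":[0.087,0,0]},{"gripper":0,"delta_pos":[0,0,0],"dr":[0.087,0,0]}]'

```text
t: 13.73
ee_pos: [617.1, 242.5, 161.0]
orientation: [2.05, 0.323, -2.054]
ft_force: [0.4, -0.0, -3.6]
width: 29.9
```

Run:
```python
from h import *
d=shot('wrist','w3'); P=cloud(d); I=d['img'].astype(int)
m=(P[...,2]>175)&(P[...,2]<205)&(I[...,0]>I[...,2]+40)&(np.linalg.norm(P[...,:2]-[618,247],axis=2)<90);q=P[m]
ex=np.array([.948,.317]); s=(q[:,:2]-[618.4,247.4])@ex
print([(a,np.round(np.median(q[abs(s-a)<5,2]),1)) for a in(-30,-15,15,30,40)])
plan(618.6,247.6,64,108.5)
```

```text
[(-30, np.float64(187.8)), (-15, np.float64(187.3)), (15, np.float64(187.1)), (30, np.float64(187.0)), (40, np.float64(185.6))]
t 13.78 pos [617.1 242.5 161.1] tooly -72.35 tilt x [-2.1e-03 -9.0e-04 -1.0e+00] q [ 0.36  0.56  1.59 -0.    1.    1.62] F [-0.5 -0.5 -4.1] w 29.7
turn dr_x total -0.0148 shift cm [ 9.706 -0.44  -0.322] len mm 97.2
```

Emit:
apply_moves --increments '[{"gripper":0,"delta_pos":[2,-0.4,-0.3],"dr":[-0.015,0,0]},{"gripper":0,"delta_pos":[2.5,0,0],"dr":[0,0,0]},{"gripper":0,"delta_pos":[2,0,0],"dr":[0,0,0]},{"gripper":0,"delta_pos":[1.5,0,0],"dr":[0,0,0]},{"gripper":0,"delta_pos":[0.8,0,0],"dr":[0,0,0]}]'

```text
t: 14.2
ee_pos: [617.8, 247.0, 71.5]
orientation: [2.036, 0.343, -2.045]
ft_force: [0.2, -0.5, -4.2]
width: 29.8
```

Emit:
apply_moves --increments '[{"gripper":0,"delta_pos":[0.2,0,0],"dr":[0,0,0]},{"gripper":0,"delta_pos":[0.2,0,0],"dr":[0,0,0]},{"gripper":0,"delta_pos":[0.2,0,0],"dr":[0,0,0]},{"gripper":0,"delta_pos":[0.1,0,0],"dr":[0,0,0]},{"gripper":0,"delta_pos":[0,0,0],"dr":[0,0,0]}]'

```text
t: 14.62
ee_pos: [620.0, 248.0, 68.5]
orientation: [2.042, 0.343, -2.04]
ft_force: [0.3, 0.2, -3.6]
width: 29.9
```

Emit:
apply_moves --increments '[{"gripper":0,"delta_pos":[0.1,0,0],"dr":[0,0,0]},{"gripper":0,"delta_pos":[0.1,0,0],"dr":[0,0,0]},{"gripper":0,"delta_pos":[0.1,0,0],"dr":[0,0,0]},{"gripper":0,"delta_pos":[0,0,0],"dr":[0,0,0]},{"gripper":0,"delta_pos":[0,0,0],"dr":[0,0,0]}]'

```text
t: 15.03
ee_pos: [619.5, 247.8, 64.7]
orientation: [2.041, 0.343, -2.041]
ft_force: [0.1, 0.0, -4.2]
width: 29.8
```

Emit:
apply_moves --increments '[{"gripper":0,"delta_pos":[0.1,0,0],"dr":[0,0,0]},{"gripper":0,"delta_pos":[0.05,0,0],"dr":[0,0,0]},{"gripper":0,"delta_pos":[0,0,0],"dr":[0,0,0]},{"gripper":0,"delta_pos":[0,0,0],"dr":[0,0,0]},{"gripper":0,"delta_pos":[0,0,0],"dr":[0,0,0]}]'

```text
t: 15.45
ee_pos: [619.6, 247.9, 63.2]
orientation: [2.041, 0.343, -2.041]
ft_force: [0.6, 0.5, -3.8]
width: 30.0
```

Emit:
apply_moves --increments '[{"gripper":0,"delta_pos":[0.05,0,0],"dr":[0,0,0]},{"gripper":0,"delta_pos":[0.05,0,0],"dr":[0,0,0]},{"gripper":0,"delta_pos":[0,0,0],"dr":[0,0,0]},{"gripper":0,"delta_pos":[0,0,0],"dr":[0,0,0]},{"gripper":0,"delta_pos":[0,0,0],"dr":[0,0,0]}]'

```text
t: 15.87
ee_pos: [620.3, 248.1, 63.0]
orientation: [2.043, 0.343, -2.039]
ft_force: [0.4, 0.1, 5.3]
width: 30.1
```

The wheels are on the bench. I'll release and retreat straight up.

Emit:
apply_moves --increments '[{"gripper":45,"delta_pos":[0,0,0],"dr":[0,0,0]},{"gripper":60,"delta_pos":[0,0,0],"dr":[0,0,0]},{"gripper":80,"delta_pos":[0,0,0],"dr":[0,0,0]},{"gripper":100,"delta_pos":[0,0,0],"dr":[0,0,0]},{"gripper":100,"delta_pos":[0,0,0],"dr":[0,0,0]}]'

```text
t: 16.28
ee_pos: [619.3, 247.8, 61.8]
orientation: [2.04, 0.343, -2.042]
ft_force: [0.1, -0.8, -0.3]
width: 59.8
```

Emit:
apply_moves --increments '[{"gripper":100,"delta_pos":[0,0,0],"dr":[0,0,0]},{"gripper":100,"delta_pos":[-0.5,0,0],"dr":[0,0,0]},{"gripper":100,"delta_pos":[-2,0,0],"dr":[0,0,0]},{"gripper":100,"delta_pos":[-3,0,0],"dr":[0,0,0]},{"gripper":100,"delta_pos":[-3,0,0],"dr":[0,0,0]}]'

```text
t: 16.7
ee_pos: [618.7, 247.5, 147.4]
orientation: [2.038, 0.342, -2.043]
ft_force: [0.0, -0.1, 0.2]
width: 87.5
```

Emit:
apply_moves --increments '[{"gripper":100,"delta_pos":[-3,0,0],"dr":[0,0,0]},{"gripper":100,"delta_pos":[-2,0,0],"dr":[0,0,0]},{"gripper":100,"delta_pos":[0,0,0],"dr":[0,0,0]},{"gripper":100,"delta_pos":[0,0,0],"dr":[0,0,0]},{"gripper":100,"delta_pos":[0,0,0],"dr":[0,0,0]}]'

```text
t: 17.12
ee_pos: [618.8, 247.6, 196.3]
orientation: [2.04, 0.342, -2.042]
ft_force: [-0.4, -0.9, -1.2]
width: 87.8
```

Run:
```python
from h import *
d=shot('wrist','w4'); P=cloud(d); I=d['img'].astype(int)
m=(P[...,2]>80)&(P[...,2]<105)&(I[...,0]>I[...,2]+30)&(np.linalg.norm(P[...,:2]-[619,249],axis=2)<80);q=P[m]
print(m.sum(),cv2.minAreaRect(q[:,:2].astype(np.float32)),np.percentile(q[:,2],[5,50,95]))
plan(619,249,180,108.5)
e=shot('scene','scene4')
cv2.imwrite('pics/fin.png',np.vstack([cv2.resize(d['img'],(400,300)),cv2.resize(e['img'],(400,300))])[:,:,::-1])
```

```text
3576 ((621.4248046875, 248.38475036621094), (88.52251434326172, 29.444416046142578), 19.11994171142578) [85.65823255 89.22929307 90.5315358 ]
t 17.17 pos [618.5 247.5 195.7] tooly -70.93 tilt x [-2.4e-03 -9.0e-04 -1.0e+00] q [0.36 0.52 1.56 0.   1.07 1.6 ] F [ 0.7 -0.1  0.3] w 87.8
turn dr_x total 0.0099 shift cm [ 1.566 -0.129 -0.098] len mm 15.7
```

View pics/fin.png

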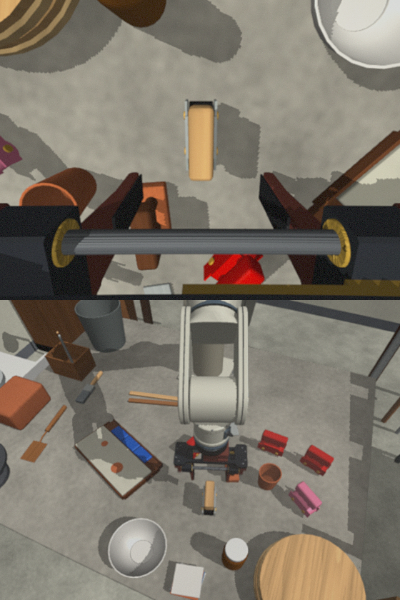

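The roller stands upright at (621, 248), with its handle at (200,142) in the upper picture, about 3 mm from where it started. The gripper is clear, so I'm handing in.

```bash
python3 -c "
from workcell import ctrl
print(ctrl.close_job())"
```

```text
the job is handed in; nothing more can be done
None
```

I gripped the roller by its pale handle, pressed length c home first, rolled to a under roughly 15–30 N and back over the strip. I then stood it on its wheels where I found it, let go, and handed the job in at about 17 s of the 54 s.

**Last checks:**
- **Strip:** the scene camera put all three lengths at 31.3 mm, against 36–37 mm before, with the plaster at 29.3 mm. That is about as far above the plaster as a home strip should stand.
- **Roller:** it stands upright with its handle top at 89 mm, about 3 mm from its starting place.
- **Gripper:** it is about 100 mm above the roller, open, and reads about 0 N.

**What failed or disagreed:**
- The top camera's strip check gave no reading after rolling, so the strip result rests on the scene camera alone.
- The first press on c briefly reached 38 N on the wrist, and the roller slid up a millimetre or two in the grip. I allowed for that when setting it down.

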